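# Close the steriliser lid with its star handle

### The arm

A 7-joint arm with a two-finger parallel gripper is mounted at the origin on the work surface. World frame = base frame: x ahead of the robot, y to its left, z up, the work surface at z = 0. Lengths are in m, angles in rad, forces in N, time in s.
With the tool pointing down it reaches from about 0.425 to 0.875 m from the base axis. Payload 8.4 kg.
Tool frame: the origin (TCP) lies on the mounting face of the last link; the fingertips stand 173 mm ahead of it and the grasp point (between the pads) lies 155 mm ahead of it (arm.pinch_z is the z of the grasp point in the tool frame, in m); z points along the fingers, y is the line along which they close (so a half turn about z gives the same grasp; the last joint's range is limited). The gripper opens to 85 mm and grips with 20 to 120 N. Pads are 22 mm wide; open, the fingers measure 114 mm over their backs; the gripper's body (76 mm by 85 mm) begins 54 mm behind the grasp point. The pads swing forward as they close: fully open they stand 13 mm farther back than shut.
Start: joints at [1.189, 0.333, 0.04, 1.465, -0.013, 1.343, -0.059], TCP at [0.181, -0.624, 0.405] pointing down, gripper open.
Joint ranges: [-2.58, 2.58], [-0.38, 2.09], [-1.3, 1.39], [0.25, 2.4], [-1.5, 4.64], [0.08, 2.09], [-2.65, 2.65]. Speed limits (rad/s): [2.22, 2.22, 2.79, 2.79, 3.14, 3.14, 3.14].

### API

Orientations are given as a 3x3 rotation matrix whose columns are the frame's x, y, z axes.
In Python, from plant import arm, vision, hand_in gives the robot as it stands.
- The arm moves only by the tool step_arm, never from a script. Its argument "rows" is a list of rows, each an object with "translation": the shift along the tool's x, y, z in units of 0.15 m (1.0 is 0.15 m), a list of three; "delta_rot": the turn, a rotation vector about the tool's x, y, z in units of 120 degrees (1.0 is 120 degrees), a list of three; "grip": the opening, from 0 (shut) to 1 (fully open). A call has exactly 8 rows; each row is the pose to reach, as a shift and turn from the pose commanded when the call began, along the tool's axes at that moment; what a row does not reach only later rows make up. A row lasts 1/8 s, in which the tool goes at most 62.5 mm and 10.7 degrees, less where a joint would pass 70% of its speed; a pose out of reach is approached as far as the arm can. A call with a number of a shift or a turn outside -1 to 1 is refused whole. A call with a gripper value outside its range is refused whole. The fingers move at their own pace and stop on an object; the grip force is fixed at half the most. Time passes only in rows, so rows that repeat a pose let the fingers close, or fill a call up. It gives the time, the measured TCP pose, the force, the opening and the grip force at its end, in the units of the state.
- arm.read_state(): the state, without advancing time (a new reading comes with each control period).
- vision.camera(name): name is "scene" or "top" or "wrist"; returns a dict with "img" (384x512x3 uint8, blue, green, red), "depth" (384x512 float32, m along the optical axis (not along the pixel's ray), 0 where there is no reading), "vertical_fov" (degrees; the focal length in pixels is half the picture's height over the tangent of half this angle, whatever the lens; pixels are square), "cx", "cy" (the principal point, pixels), "R" (3x3) and "t" (3): a world point X has camera coordinates R X + t; the wrist camera has in their place "tool_from_camera" (4x4, takes a point from camera to tool coordinates, whose origin is the TCP and whose axes are the flange's). Camera axes: x right, y down, z forward; pixel columns grow to the right and rows downward; lengths in m; the calibration is good to about 2 mm. The wrist camera is an equidistant fisheye: a pixel r from the principal point sees the ray r / f radians off the axis. A picture is of the moment at which its call begins: read the wrist's pose just before it.
- hand_in(): hands the job in; it is judged then, once.
The state is a dict: "t": time; "joint_pos": joint angles; "dq": joint speeds; "tau": joint torques, N m; "eef_pos": TCP position; "tcp_rot": TCP orientation; "force": force on the tool from outside, world axes, zero at the start; "torque": the same for the moment, N m; "opening": opening from 0.0 (shut) to 1.0 (fully open); "grasp_force": force on a finger pad.
Only numpy, scipy, OpenCV 4.12 (cv2) and the standard library are available. Lean on these libraries where they do the work, as an engineer would, in place of code of your own. Each camera call takes 0.05 s, during which the arm holds its last target. There are 200 camera calls.

### The job

Clamp the lid of the large steriliser shut: push the spokes of its four-spoke star handle round clockwise, seen from above, one spoke after another, until the handle comes up against its stop. Leave the three-spoke handle of the small steriliser alone.

Things in the scene. Friction and masses are not known exactly. Their poses are not given: they have to be found in the camera images.
- star (a joint): Turn of the four-spoke star handle about its upright axis, rad: grows clockwise seen from above; 0 is the clamped end, a hard stop (a dog under the hub meets a pin on the lid); starts at -3.9 to -2.9. Steady friction of 0.25 N m (3 to 4 N at 70 mm); stays where it is left. Dog and pin lie within 55 mm of the axis, 28 mm or more below the spokes' centre line.
- star_hub (a point): On the star handle's axis, at the spokes' mid-height (185 mm up), over the centre of the large steriliser's round 220 mm lid, whose top is 45 mm lower. Turns with the handle: spokes along its +x, +y, -x, -y; z up. Spokes: level steel rods, 14 mm thick, each ending in a black 24 mm ball centred 112 mm from the axis. Hub 48 mm across, its top 16 mm above this point.
- gauge (a point): Face centre of the large steriliser's fixed round gauge (64 mm across, 32 mm tall, face up, 243 mm up), 118 mm from the star's axis on the side away from the robot (within 20 degrees of +x). It overhangs the spokes, which pass 16 mm under it: a finger cannot push a spoke through there. Its 12 mm pipe rises 148 mm from the axis.
- small_spoke (a point): Centre of the black 18 mm ball on one spoke of the three-spoke handle (ball 58 mm from its axis, 145 mm above the table) of the small steriliser, 140 mm across, standing left or right of the large one. Leave alone.

How it is judged:
At the end, for the whole second after the job is handed in: The four-spoke star handle is at its clamped stop, within 10 degrees (0.175 rad), and at rest; the three-spoke handle's spoke is within 15 mm of where it was (value of joint star above -0.175 rad and velocity of joint star between -0.1 and 0.1 rad/s and distance of small_spoke from where it was at the start of the episode below 0.015 m); the robot touches nothing.
It fails at once if the three-spoke handle of the small steriliser is turned (its spoke moves more than 15 mm) (distance of small_spoke from where it was at the start of the episode above 0.015 m).
It also fails if it takes over 48 s, if anything falls off the work surface, if the arm or the gripper's body presses on something with over 40 N, if the wrist force passes 120 N, or if a joint passes its speed limit or range.

## Working session

There is one attempt and no reset: what is moved stays moved. The work goes in short steps, Python scripts to look and compute and a tool call to move; the robot and the scene stay as the last step left them, time stands still between calls to the robot, and variables do not carry over. Pictures are saved under pics/ and viewed, at most 10 in all, crops included, and the job is handed in when it is done.

Besides the shell and the picture viewer there is one more tool, called after "Emit:" as name(argument=value, ...) on one line, values as JSON. step_arm: Moves the arm, as the interface text tells. Its arguments: {"type":"object","properties":{"rows":{"type":"array","items":{"type":"object","properties":{"translation":{"type":"array","items":{"type":"number","minimum":-1,"maximum":1}},"delta_rot":{"type":"array","items":{"type":"number","minimum":-1,"maximum":1}},"grip":{"type":"number"}}}}},"required":["rows"]}

```bash
mkdir -p pics; ls; python3 - <<'E'
from plant import arm, vision
import cv2, numpy as np
s=arm.read_state()
print(s['t'],s['eef_pos'],np.round(s['tcp_rot'],3).tolist(),s['opening'])
for n in ('top','scene'):
    c=vision.camera(n); cv2.imwrite(f'pics/{n}0.png',c['img']); np.savez(f'pics/{n}0.npz',**c)
    print(n,c['vertical_fov'],c['cx'],c['cy'],np.round(c['R'],3).tolist(),c['t'])
E
```

```text
pics
0.0 [ 0.18129549 -0.62400534  0.40381967] [[0.96, 0.279, -0.001], [0.279, -0.96, 0.002], [-0.0, -0.002, -1.0]] 0.9985148627436525
top 45.60248771239648 252.92874194916587 194.0767232456439 [[0.004, -1.0, -0.009], [-0.999, -0.004, -0.035], [0.035, 0.009, -0.999]] [0.01019096 0.62247205 1.239701  ]
scene 50.220428264985756 255.3405897787125 198.319611959302 [[0.474, 0.88, 0.019], [0.513, -0.259, -0.818], [-0.716, 0.398, -0.574]] [-0.29854731 -0.14349394  1.44523535]
```

View pics/top0.png

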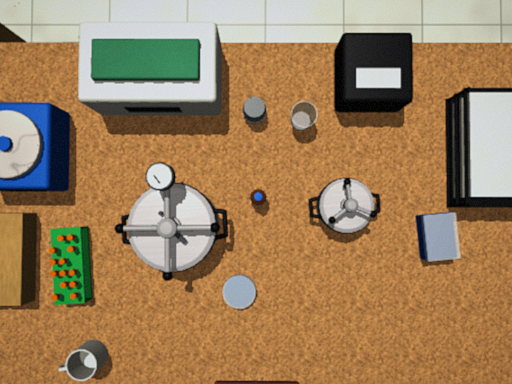

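View pics/scene0.png

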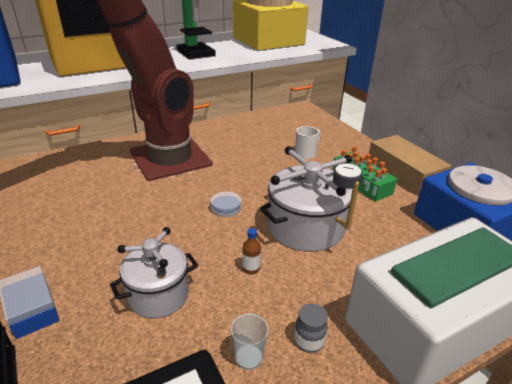

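Top view: hub at about (168,228), balls at (119,229), (167,276) and (216,228), gauge at (160,177), small handle to the right at (350,205). I'll enlarge both views to measure.

```bash
python3 - <<'E'
import cv2
a=cv2.imread('pics/top0.png')[155:295,95:245]; b=cv2.imread('pics/scene0.png')[130:260,250:380]
a=cv2.resize(a,None,fx=4,fy=4,interpolation=2)[:520]; b=cv2.resize(b,None,fx=4,fy=4,interpolation=2)
# only pads for side by side
cv2.imwrite('pics/ca.png',a); cv2.imwrite('pics/cb.png',b)
E
```

```text
(no output)
```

View pics/ca.png

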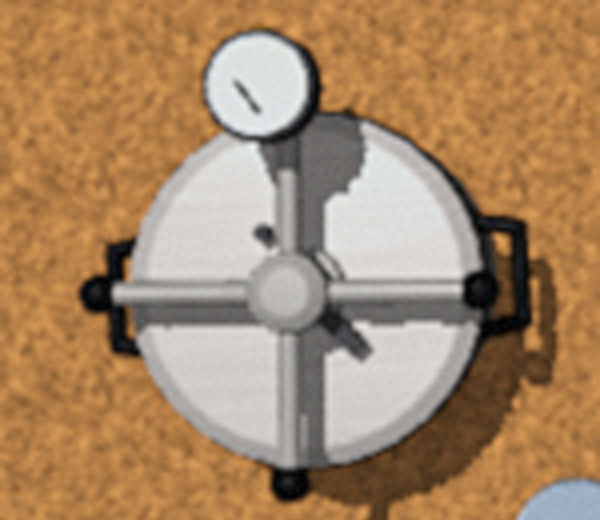

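View pics/cb.png

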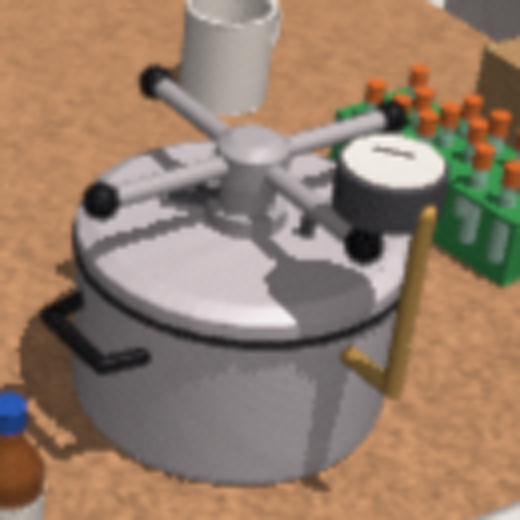

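Enlarged: balls in top at (119.2,228.5) +y, (215.2,227.2) -y, (167.5,276) -x, gauge face (159.5,176.2); in scene +y (348.5,159), -y (275.2,180.2), -x (288.7,150.2), gauge (348,169.5).

```bash
cat >h.py <<'E'
import numpy as np
def ray(c,u,v):
    f=c['img'].shape[0]/2/np.tan(np.radians(float(c['vertical_fov']))/2)
    d=c['R'].T@np.array([(u-c['cx'])/f,(v-c['cy'])/f,1]); return -c['R'].T@c['t'], d/np.linalg.norm(d)
def tri(r):
    A=sum(np.eye(3)-np.outer(d,d) for o,d in r); b=sum((np.eye(3)-np.outer(d,d))@o for o,d in r)
    X=np.linalg.solve(A,b); return X,[np.linalg.norm(np.cross(X-o,d)) for o,d in r][0]
E
python3 - <<'E'
from h import *
T=np.load('pics/top0.npz');S=np.load('pics/scene0.npz')
P={'+y':(119.2,228.5,348.5,159),'-y':(215.2,227.2,275.2,180.2),'-x':(167.5,276,288.7,150.2),'hubtop':(166.8,227.8,313,166),'gauge':(159.5,176.2,348,169.5)}
for k,p in P.items():
    X,e=tri([ray(T,*p[:2]),ray(S,*p[2:])]); print(k,X.round(4),round(e,4))
    if k in('+y','-y','-x'):
        o,d=ray(T,*p[:2]); print('  top@.185',(o+d*(.185-o[2])/d[2]).round(4))
o,d=ray(S,341,191); print('+x scene@.185',(o+d*(.185-o[2])/d[2]).round(4))
E
```

```text
+y [0.5344 0.3272 0.1835] 0.0009
  top@.185 [0.5339 0.326  0.185 ]
-y [0.5381 0.0998 0.184 ] 0.0002
  top@.185 [0.538  0.0996 0.185 ]
-x [0.4231 0.211  0.1839] 0.0
  top@.185 [0.4232 0.2108 0.185 ]
hubtop [0.5363 0.2118 0.1935] 0.0002
gauge [0.6534 0.2195 0.2442] 0.0
+x scene@.185 [0.6492 0.2133 0.185 ]
```

Hub at about (0.536, 0.2125), spokes within a degree of the world axes, gauge at 3°. Plan: go down beside the -y spoke with shut fingers, then push that spoke clockwise via -x towards +y. I'll start with a raise, turn and traverse.

Emit:
step_arm(rows=[{"translation":[0.2,-0.2,-0.3],"delta_rot":[0,0,-0.08],"grip":0},{"translation":[0.4,-0.4,-0.4],"delta_rot":[0,0,-0.16],"grip":0},{"translation":[0.6,-0.6,-0.4],"delta_rot":[0,0,-0.24],"grip":0},{"translation":[0.8,-0.8,-0.4],"delta_rot":[0,0,-0.32],"grip":0},{"translation":[1,-1,-0.4],"delta_rot":[0,0,-0.4],"grip":0},{"translation":[1,-1,-0.4],"delta_rot":[0,0,-0.48],"grip":0},{"translation":[1,-1,-0.4],"delta_rot":[0,0,-0.56],"grip":0},{"translation":[1,-1,-0.4],"delta_rot":[0,0,-0.615],"grip":0}])

```text
t: 1.1
eef_pos: [0.2835, -0.4381, 0.4644]
tcp_rot: [[-0.005, 1.0, -0.0], [1.0, 0.005, 0.001], [0.001, -0.0, -1.0]]
force: [-1.2, -0.2, 0.5]
opening: -0.003
grasp_force: 0.0
```

```bash
python3 -c "
from plant import arm
import numpy as np
s=arm.read_state();print(s['t'],s['eef_pos'],np.round(s['tcp_rot'],4).tolist(),np.round(s['joint_pos'],2),s['opening'],s['force'])"
```

```text
1.1 [ 0.28352002 -0.43808341  0.46439199] [[-0.0048, 1.0, -0.0004], [1.0, 0.0048, 0.0005], [0.0005, -0.0004, -1.0]] [ 1.08  0.06 -0.17  1.67  0.01  1.41  0.91] -0.002990936884177626 [-1.20545814 -0.20885769  0.48487398]
```

Emit:
step_arm(rows=[{"translation":[0.2,0.2,0],"delta_rot":[0,0,0],"grip":0},{"translation":[0.4,0.4,0],"delta_rot":[0,0,0],"grip":0},{"translation":[0.6,0.6,0],"delta_rot":[0,0,0],"grip":0},{"translation":[0.8,0.8,0],"delta_rot":[0,0,0],"grip":0},{"translation":[1,1,0],"delta_rot":[0,0,0],"grip":0},{"translation":[1,1,0],"delta_rot":[0,0,0],"grip":0},{"translation":[1,1,0],"delta_rot":[0,0,0],"grip":0},{"translation":[1,1,0],"delta_rot":[0,0,0],"grip":0}])

```text
t: 2.1
eef_pos: [0.4327, -0.2893, 0.4646]
tcp_rot: [[0.002, 1.0, -0.001], [1.0, -0.002, -0.0], [-0.0, -0.001, -1.0]]
force: [-0.2, -0.5, 0.3]
opening: -0.0
grasp_force: 0.0
```

Emit:
step_arm(rows=[{"translation":[0.2,0.2,0],"delta_rot":[0,0,0],"grip":0},{"translation":[0.4,0.4,0],"delta_rot":[0,0,0],"grip":0},{"translation":[0.6,0.6,0],"delta_rot":[0,0,0],"grip":0},{"translation":[0.8,0.8,0],"delta_rot":[0,0,0],"grip":0},{"translation":[1,0.95,0],"delta_rot":[0,0,0],"grip":0},{"translation":[1,0.95,0],"delta_rot":[0,0,0],"grip":0},{"translation":[1,0.95,0],"delta_rot":[0,0,0],"grip":0},{"translation":[1,0.95,0],"delta_rot":[0,0,0],"grip":0}])

```text
t: 3.1
eef_pos: [0.5754, -0.1399, 0.4647]
tcp_rot: [[0.003, 1.0, -0.0], [1.0, -0.003, -0.001], [-0.001, -0.0, -1.0]]
force: [0.4, 0.2, 0.3]
opening: -0.001
grasp_force: 0.0
```

Emit:
step_arm(rows=[{"translation":[0.2,0,0],"delta_rot":[0,0,0],"grip":0},{"translation":[0.4,0,0],"delta_rot":[0,0,0],"grip":0},{"translation":[0.6,0,0],"delta_rot":[0,0,0],"grip":0},{"translation":[0.8,0,0],"delta_rot":[0,0,0],"grip":0},{"translation":[1,0,0],"delta_rot":[0,0,0],"grip":0},{"translation":[1,0,0],"delta_rot":[0,0,0],"grip":0},{"translation":[1,0,0],"delta_rot":[0,0,0],"grip":0},{"translation":[1,0,0],"delta_rot":[0,0,0],"grip":0}])

```text
t: 4.1
eef_pos: [0.5761, 0.0101, 0.4647]
tcp_rot: [[0.002, 1.0, -0.0], [1.0, -0.002, -0.001], [-0.001, -0.0, -1.0]]
force: [0.3, -0.4, -0.0]
opening: -0.002
grasp_force: 0.0
```

Emit:
step_arm(rows=[{"translation":[0.3,0,0],"delta_rot":[0,0,0],"grip":0},{"translation":[0.6,0,0],"delta_rot":[0,0,0],"grip":0},{"translation":[0.9,0,0],"delta_rot":[0,0,0],"grip":0},{"translation":[0.9,0,0.1],"delta_rot":[0,0,0],"grip":0},{"translation":[0.9,0,0.3],"delta_rot":[0,0,0],"grip":0},{"translation":[0.9,0,0.5],"delta_rot":[0,0,0],"grip":0},{"translation":[0.9,0,0.5],"delta_rot":[0,0,0],"grip":0},{"translation":[0.9,0,0.5],"delta_rot":[0,0,0],"grip":0}])

```text
t: 5.1
eef_pos: [0.5765, 0.146, 0.3908]
tcp_rot: [[0.001, 1.0, 0.001], [1.0, -0.001, 0.0], [0.0, 0.001, -1.0]]
force: [0.4, 0.8, 0.3]
opening: 0.001
grasp_force: 0.0
```

```bash
python3 - <<'E'
from plant import arm, vision
import cv2
c=vision.camera('scene'); a=cv2.resize(c['img'][90:270,200:400],None,fx=3,fy=3); cv2.imwrite('pics/s1.png',a)
E
```

```text
(no output)
```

View pics/s1.png

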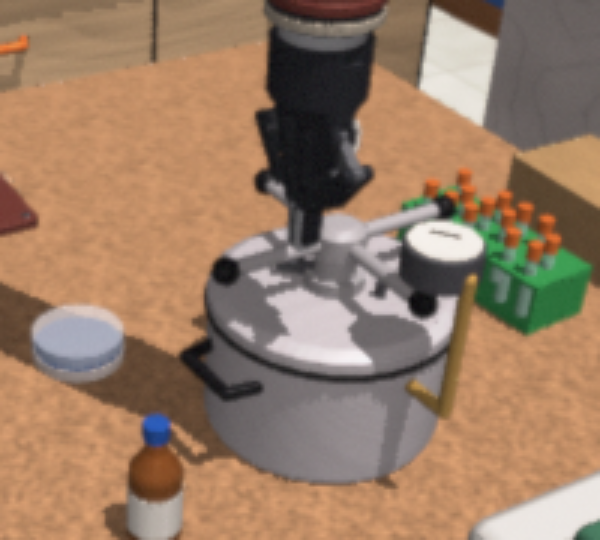

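The shut fingers at (300,240) hang above the lid between the -y spoke and the gauge side, clear of both. I'll work out the arc.

```bash
python3 - <<'E'
import numpy as np
h=np.array([.536,.2125]);p=lambda a:h+.076*np.array([np.cos(np.radians(a)),np.sin(np.radians(a))])
def tab(o,A):
    print([[round(float((p(a)-o)[1]/.15),2),round(float((p(a)-o)[0]/.15),2)] for a in A])
tab(np.array([.576,.145]),[-65,-70,-76,-82,-88])
for s in (-88,-136,-184): tab(p(s),np.arange(s-6,s-49,-6))
E
```

```text
[[-0.01, -0.05], [-0.03, -0.09], [-0.04, -0.14], [-0.05, -0.2], [-0.06, -0.25]]
[[0.0, -0.05], [0.01, -0.11], [0.02, -0.16], [0.04, -0.21], [0.06, -0.26], [0.09, -0.3], [0.12, -0.34], [0.15, -0.38]]
[[0.04, -0.03], [0.08, -0.07], [0.13, -0.09], [0.18, -0.11], [0.23, -0.13], [0.28, -0.14], [0.33, -0.14], [0.39, -0.14]]
[[0.05, 0.01], [0.1, 0.02], [0.15, 0.04], [0.2, 0.06], [0.25, 0.09], [0.29, 0.12], [0.33, 0.15], [0.36, 0.19]]
```

Emit:
step_arm(rows=[{"translation":[0,0,0.15],"delta_rot":[0,0,0],"grip":0},{"translation":[0,0,0.3],"delta_rot":[0,0,0],"grip":0},{"translation":[0,0,0.3],"delta_rot":[0,0,0],"grip":0},{"translation":[-0.01,-0.05,0.3],"delta_rot":[0,0,0],"grip":0},{"translation":[-0.03,-0.09,0.3],"delta_rot":[0,0,0],"grip":0},{"translation":[-0.04,-0.14,0.3],"delta_rot":[0,0,0],"grip":0},{"translation":[-0.05,-0.2,0.3],"delta_rot":[0,0,0],"grip":0},{"translation":[-0.06,-0.25,0.3],"delta_rot":[0,0,0],"grip":0}])

```text
t: 6.15
eef_pos: [0.5387, 0.1381, 0.3458]
tcp_rot: [[-0.0, 1.0, 0.004], [1.0, 0.0, 0.001], [0.001, 0.004, -1.0]]
force: [6.6, 2.2, -0.3]
opening: -0.001
grasp_force: 2.3
```

Emit:
step_arm(rows=[{"translation":[0,-0.05,0],"delta_rot":[0,0,0],"grip":0},{"translation":[0.01,-0.11,0],"delta_rot":[0,0,0],"grip":0},{"translation":[0.02,-0.16,0],"delta_rot":[0,0,0],"grip":0},{"translation":[0.04,-0.21,0],"delta_rot":[0,0,0],"grip":0},{"translation":[0.06,-0.26,0],"delta_rot":[0,0,0],"grip":0},{"translation":[0.09,-0.3,0],"delta_rot":[0,0,0],"grip":0},{"translation":[0.12,-0.34,0],"delta_rot":[0,0,0],"grip":0},{"translation":[0.15,-0.38,0],"delta_rot":[0,0,0],"grip":0}])

```text
t: 7.15
eef_pos: [0.4816, 0.1599, 0.3453]
tcp_rot: [[0.001, 1.0, 0.002], [1.0, -0.001, -0.0], [-0.0, 0.002, -1.0]]
force: [4.9, -1.7, -0.2]
opening: -0.0
grasp_force: 2.0
```

Emit:
step_arm(rows=[{"translation":[0.04,-0.03,0],"delta_rot":[0,0,0],"grip":0},{"translation":[0.08,-0.07,0],"delta_rot":[0,0,0],"grip":0},{"translation":[0.13,-0.09,0],"delta_rot":[0,0,0],"grip":0},{"translation":[0.18,-0.11,0],"delta_rot":[0,0,0],"grip":0},{"translation":[0.23,-0.13,0],"delta_rot":[0,0,0],"grip":0},{"translation":[0.28,-0.14,0],"delta_rot":[0,0,0],"grip":0},{"translation":[0.33,-0.14,0],"delta_rot":[0,0,0],"grip":0},{"translation":[0.39,-0.14,0],"delta_rot":[0,0,0],"grip":0}])

```text
t: 8.15
eef_pos: [0.4606, 0.2181, 0.3448]
tcp_rot: [[0.001, 1.0, -0.0], [1.0, -0.001, -0.002], [-0.002, -0.0, -1.0]]
force: [2.8, -4.9, 1.4]
opening: -0.001
grasp_force: 2.4
```

```bash
python3 - <<'E'
from plant import arm, vision
import cv2,numpy as np
s=arm.read_state();print(s['t'],s['eef_pos'],s['force'],np.round(s['joint_pos'],2))
c=vision.camera('top'); a=cv2.resize(c['img'][145:305,75:275],None,fx=3,fy=3); cv2.imwrite('pics/t2.png',a)
E
```

```text
8.15 [0.46058379 0.21805912 0.34477067] [ 2.84392406 -4.91308791  1.38368291] [ 0.18  0.16 -0.77  1.85  0.12  1.18 -0.63]
```

View pics/t2.png

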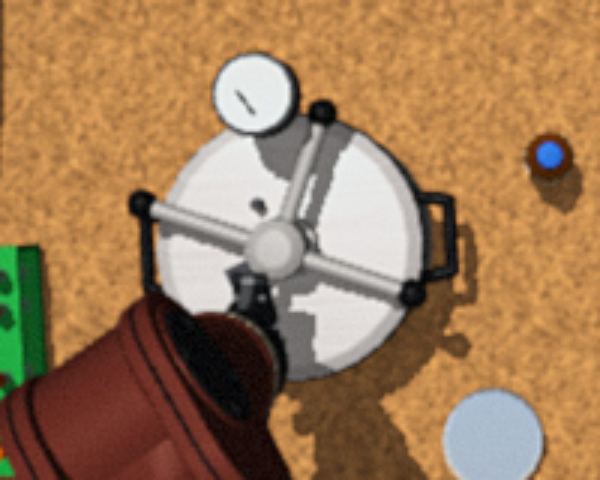

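The star has turned about 108°: balls now show at (140,203), (323,112) and (413,293), with the arm over the fourth. The pin is at (258,205). I'll keep pushing.

Emit:
step_arm(rows=[{"translation":[0.05,0.01,0],"delta_rot":[0,0,0],"grip":0},{"translation":[0.1,0.02,0],"delta_rot":[0,0,0],"grip":0},{"translation":[0.15,0.04,0],"delta_rot":[0,0,0],"grip":0},{"translation":[0.2,0.06,0],"delta_rot":[0,0,0],"grip":0},{"translation":[0.25,0.09,0],"delta_rot":[0,0,0],"grip":0},{"translation":[0.29,0.12,0],"delta_rot":[0,0,0],"grip":0},{"translation":[0.33,0.15,0],"delta_rot":[0,0,0],"grip":0},{"translation":[0.36,0.19,0],"delta_rot":[0,0,0],"grip":0}])

```text
t: 9.2
eef_pos: [0.4883, 0.2724, 0.3442]
tcp_rot: [[-0.0, 1.0, -0.003], [1.0, 0.0, -0.002], [-0.002, -0.003, -1.0]]
force: [-2.3, -4.5, 1.3]
opening: -0.001
grasp_force: 2.2
```

```bash
python3 - <<'E'
import numpy as np
h=np.array([.536,.2125]);p=lambda a:h+.076*np.array([np.cos(np.radians(a)),np.sin(np.radians(a))])
for s in range(-232,-300,-12):
    print(s,p(s),[[round(float((p(a)-p(s))[1]/.15),3),round(float((p(a)-p(s))[0]/.15),3)] for a in (s-3,s-6,s-9,s-12)])
E
```

```text
-232 [0.48920973 0.27238882] [[0.016, 0.021], [0.03, 0.043], [0.044, 0.066], [0.056, 0.09]]
-244 [0.50268379 0.28080835] [[0.011, 0.024], [0.021, 0.049], [0.029, 0.074], [0.036, 0.1]]
-256 [0.51761394 0.28624248] [[0.006, 0.026], [0.01, 0.052], [0.013, 0.078], [0.015, 0.105]]
-268 [0.53334764 0.2884537 ] [[0.0, 0.027], [-0.001, 0.053], [-0.003, 0.079], [-0.007, 0.106]]
-280 [0.54919726 0.28734539] [[-0.005, 0.026], [-0.012, 0.052], [-0.02, 0.077], [-0.029, 0.102]]
-292 [0.5644701  0.28296597] [[-0.011, 0.024], [-0.022, 0.048], [-0.035, 0.071], [-0.05, 0.094]]
```

Emit:
step_arm(rows=[{"translation":[0.008,0.01,0],"delta_rot":[0,0,0],"grip":0},{"translation":[0.016,0.021,0],"delta_rot":[0,0,0],"grip":0},{"translation":[0.03,0.043,0],"delta_rot":[0,0,0],"grip":0},{"translation":[0.044,0.066,0],"delta_rot":[0,0,0],"grip":0},{"translation":[0.056,0.09,0],"delta_rot":[0,0,0],"grip":0},{"translation":[0.056,0.09,0],"delta_rot":[0,0,0],"grip":0},{"translation":[0.056,0.09,0],"delta_rot":[0,0,0],"grip":0},{"translation":[0.056,0.09,0],"delta_rot":[0,0,0],"grip":0}])

```text
t: 10.2
eef_pos: [0.5026, 0.2815, 0.345]
tcp_rot: [[-0.0, 1.0, 0.001], [1.0, 0.0, 0.001], [0.001, 0.001, -1.0]]
force: [0.7, -0.2, 0.0]
opening: -0.0
grasp_force: 0.1
```

Emit:
step_arm(rows=[{"translation":[0.004,0.008,0],"delta_rot":[0,0,0],"grip":0},{"translation":[0.007,0.016,0],"delta_rot":[0,0,0],"grip":0},{"translation":[0.011,0.024,0],"delta_rot":[0,0,0],"grip":0},{"translation":[0.014,0.032,0],"delta_rot":[0,0,0],"grip":0},{"translation":[0.018,0.04,0],"delta_rot":[0,0,0],"grip":0},{"translation":[0.021,0.049,0],"delta_rot":[0,0,0],"grip":0},{"translation":[0.025,0.061,0],"delta_rot":[0,0,0],"grip":0},{"translation":[0.029,0.074,0],"delta_rot":[0,0,0],"grip":0}])

```text
t: 11.2
eef_pos: [0.5127, 0.2852, 0.3445]
tcp_rot: [[-0.0, 1.0, -0.003], [1.0, 0.0, -0.002], [-0.002, -0.003, -1.0]]
force: [-15.8, -9.8, 9.5]
opening: -0.003
grasp_force: 8.4
```

```bash
python3 - <<'E'
from plant import arm, vision
import cv2,numpy as np
c=vision.camera('top'); a=cv2.resize(c['img'][165:295,105:235],None,fx=4,fy=4,interpolation=2); b=vision.camera('scene')['img'][130:260,250:315+65]
cv2.imwrite('pics/t3.png',a)
E
```

```text
(no output)
```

View pics/t3.png

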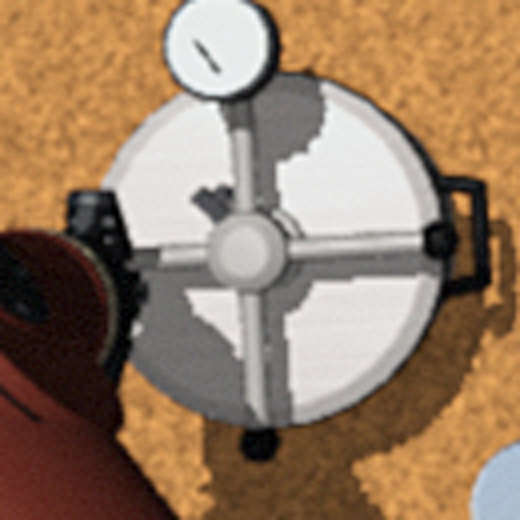

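The dog at (212,203) now sits right beside the pin, the spokes have turned about 185°, and the force has risen to about 19 N. One more millimetre will confirm the stop.

Emit:
step_arm(rows=[{"translation":[0,0.003,0],"delta_rot":[0,0,0],"grip":0},{"translation":[0,0.006,0],"delta_rot":[0,0,0],"grip":0},{"translation":[0,0.01,0],"delta_rot":[0,0,0],"grip":0},{"translation":[0,0.01,0],"delta_rot":[0,0,0],"grip":0},{"translation":[0,0.01,0],"delta_rot":[0,0,0],"grip":0},{"translation":[0,0.01,0],"delta_rot":[0,0,0],"grip":0},{"translation":[0,0.01,0],"delta_rot":[0,0,0],"grip":0},{"translation":[0,0.01,0],"delta_rot":[0,0,0],"grip":0}])

```text
t: 12.3
eef_pos: [0.5131, 0.2854, 0.3445]
tcp_rot: [[-0.001, 1.0, -0.006], [1.0, 0.001, -0.003], [-0.003, -0.006, -1.0]]
force: [-18.1, -9.4, 10.4]
opening: -0.001
grasp_force: 9.3
```

Stalled at a steady 22 N, well above the roughly 4 N of friction. I'll back off, raise and look.

Emit:
step_arm(rows=[{"translation":[0,-0.03,0],"delta_rot":[0,0,0],"grip":0},{"translation":[0,-0.08,0],"delta_rot":[0,0,0],"grip":0},{"translation":[0,-0.15,0],"delta_rot":[0,0,0],"grip":0},{"translation":[0,-0.15,-0.2],"delta_rot":[0,0,0],"grip":0},{"translation":[0,-0.15,-0.5],"delta_rot":[0,0,0],"grip":0},{"translation":[0,-0.15,-0.8],"delta_rot":[0,0,0],"grip":0},{"translation":[0,-0.15,-0.8],"delta_rot":[0,0,0],"grip":0},{"translation":[0,-0.15,-0.8],"delta_rot":[0,0,0],"grip":0}])

```text
t: 13.3
eef_pos: [0.4923, 0.2855, 0.4643]
tcp_rot: [[-0.0, 1.0, 0.0], [1.0, 0.0, -0.0], [-0.0, 0.0, -1.0]]
force: [-0.7, -0.1, 0.4]
opening: 0.0
grasp_force: 0.0
```

```bash
python3 - <<'E'
from plant import arm, vision
import cv2,numpy as np
t=vision.camera('top')['img'][165:295,105:235]; s=vision.camera('scene')['img'][130:230,260:360]
cv2.imwrite('pics/t4.png',np.hstack([cv2.resize(t,(400,400),interpolation=2),cv2.resize(s,(400,400),interpolation=2)]))
E
```

```text
(no output)
```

View pics/t4.png

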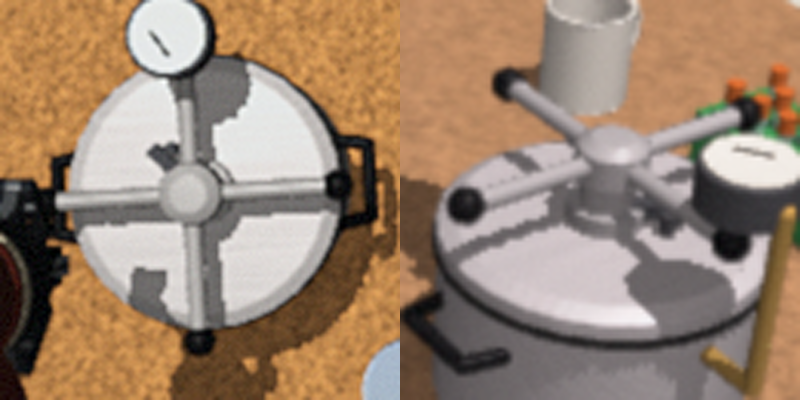

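The view is clear: the dog at (163,155) in the top half, (660,215) in the scene half, sits against the pin. The star has turned about 183°, the small handle was never approached, and the arm is clear.

```bash
python3 -c "
from plant import hand_in
print(hand_in())"
```

```text
the job is handed in; nothing more can be done
None
```

I pushed the large steriliser's star handle clockwise about 183°, using one spoke the whole way round, until it stalled against its stop at a steady 22 N. The small steriliser's handle was never approached, the arm is clear, and I handed the job in at about 13 s; no verdict was shown.

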